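# Dock the spare detector lamp and lock it

## Task

Take the orange-capped lamp cartridge from the bench, set it upright all the way down in the pocket of the blue lamp dock, then swing the dock's red-knobbed lever fully shut over the cartridge and let go.

Things in the scene. Friction and masses are not known exactly. Their poses are not given: they have to be found in the camera images.
- lamp_orange: lamp cartridge with the ORANGE cap: rigid block 34 (x) x 50 (y) x 58 (z) mm, aluminium below, top 16 mm orange, 0.11 to 0.22 kg, upright on the bench. Origin: centre of its underside, z up. Pinch across x (34 mm). Half-turn symmetric: either way round is right. Bystanders of the same shape with blue and white caps stand near it, centres about 100 mm apart along world y, in any order.
- pocket (a point): centre of the pocket's floor, z up. Fixed blue dock 130 (x) x 200 (y) mm, centred here; its top is the rim, 22 mm above this point. Pocket 44 (x) x 60 (y) mm, rim bevel 5 mm: the cartridge has 5 mm play each side, its 50 mm side along y; seated, its underside is at this height. Lever hinge pin (vertical) at x 0, y +60 mm; stop post 10 x 16 mm at (+14, -55), top 68 mm above here.
- lever (a joint): lever angle, rad, about its vertical pin. 0 = shut: lever over the pocket along pocket -y, at its stop. Grows as it opens; 1.57: along pocket -x. Knob from pin, pocket axes: (-135 sin, -135 cos) mm. Starts 1.5 to 1.9, limit 2.1. Swings level, stays where left, about 1 N at the knob. Bar 14 mm wide, 63 to 71 mm above pocket floor: passes 5 mm over a seated cartridge, hits one that is not.
- lever_knob (a point): upright red round knob at the lever's free end: 16 mm diameter, standing 32 mm up from the bar, 135 mm from the hinge pin. The point is on its axis at mid height: 16 mm below its top, 16 mm above the bar, 97 mm above the bench. Pinch it from above, or push it, and follow the arc.
There are look-alikes about, which are no part of the job. Of the things like the part that bears pocket, leave any that is white; of the rest the larger one is meant.

How it is judged (in metres and radians):
On the way, in this order (a step that is already met when the one before it is completed fails the run):
1. the orange-capped cartridge stands fully down in the pocket while the lever is still open (horizontal distance between lamp_orange and pocket below 0.012 m and z of lamp_orange in the frame of pocket below 0.005 m and angle between lamp_orange's own z axis and vertical below 0.17 rad and value of joint lever above 1 rad), for 0.2 s.
2. the lever is swung shut over the seated cartridge (horizontal distance between lamp_orange and pocket below 0.012 m and z of lamp_orange in the frame of pocket below 0.005 m and value of joint lever below 0.17 rad), for 0.2 s.
At the end, for the whole second after the job is handed in: The orange-capped cartridge is at rest upright (within 10 degrees) in the pocket, within 12 mm of its centre and with its underside less than 5 mm above the pocket's floor, and the lever is within 10 degrees (0.17 rad) of fully shut (all of step 2 and angle between lamp_orange's own z axis and vertical below 0.17 rad and linear speed of lamp_orange below 0.02 m/s); the robot touches nothing.
It also fails if it takes over 58 s, if anything falls off the work surface, if the arm or the gripper's body presses on something with over 40 N, if the wrist force passes 120 N, or if a joint passes its speed limit or range.

## Robot

A 7-joint arm with a two-finger parallel gripper is mounted at the origin on the work surface. World frame = base frame: x ahead of the robot, y to its left, z up, the work surface at z = 0. Lengths are in mm, angles in rad, forces in N, time in s.
With the tool pointing down it reaches from about 425 to 1025 mm from the base axis. Payload 9.4 kg.
Tool frame: the origin (TCP) lies midway between the tips of the shut fingers; the grasp point (between the pads) lies 19 mm behind it; z points along the fingers, y is the line along which they close (so a half turn about z gives the same grasp; the last joint's range is limited). The gripper opens to 93 mm and grips with 3 to 60 N. Pads are 15 mm wide; open, the fingers measure 128 mm over their backs; the gripper's body (75 mm by 188 mm) begins 65 mm behind the grasp point.
Start: joints at [1.208, 0.599, -0.003, 1.599, 0.002, 0.943, -0.08], TCP at [204.386, -695.594, 218.618] pointing down, gripper open.
Joint ranges: [-2.57, 2.57], [-0.35, 1.97], [-1.29, 1.29], [0.11, 2.56], [-1.05, 4.19], [0.11, 1.86], [-2.63, 2.63]. Speed limits (rad/s): [2.22, 2.22, 3.01, 3.01, 3.14, 3.14, 3.14].

## Interface

Orientations are given as a 3x3 rotation matrix whose columns are the frame's x, y, z axes.
In Python, from plant import r gives the robot as it stands. The module is installed in compiled form; this text tells all that it offers.
- The arm moves only by the shell command python3 -m crank 'ROWS' [OPENING] [FORCE]. ROWS is JSON, a list of rows, each a list of 4 numbers: the shift along the tool's x, y, z in units of 40 mm (1.0 is 40 mm), then the turn about the tool's z in units of 10 degrees (1.0 is 10 degrees). In form: [[x, y, z, spin], ...]. A call has 1 to 5 rows; each row shifts and turns the commanded pose from where the row before left it, along the tool's axes as they then stand; what a row does not reach is not made up. A row lasts 1/8 s, in which the tool goes at most 62.5 mm and 10.7 degrees, less where a joint would pass 70% of its speed; a pose out of reach is approached as far as the arm can. A call is refused whole if a number of a shift passes 1 or a number of a turn 1, either way. A call with a gripper value outside its range is refused whole. OPENING is the opening, from 0 (shut) to 1 (fully open), set as the call begins (- or left out, the last holds). The fingers move at their own pace and stop on an object; FORCE is the grip in N (left out, the last holds). Time passes only in rows, so rows that do not move let the fingers close. It gives the time, the measured TCP pose, the force, the opening and the grip force at its end, in the units of the state.
- r.observe(): the state, without advancing time (a new reading comes with each control period).
- r.get_image(name): name is "scene" or "top" or "wrist"; returns the picture (480x640x3 uint8, blue, green, red); there is no depth.
- r.get_calibration(name): a dict with "camera_matrix" (3x3 intrinsics, pixels), "k1" (the pictures are not rectified: a ray, as slopes to the right and down, at radius r is drawn at 1 + k1 r^2 times it, then the intrinsics apply), "origin" and "rotation" of the camera in the world. Camera axes: x right, y up, looking along -z (the intrinsics and any distortion apply to the point x, -y, -z); pixel columns grow to the right and rows downward; lengths in mm; the calibration is good to about 2 mm. A picture is of the moment at which its call begins: read the wrist's pose just before it. get_calibration takes no time and is no camera call; for the wrist camera it gives the pose at the moment of the call.
- r.finish_job(): hands the job in; it is judged then, once.
Trained networks look in the newest picture that a camera, given by its name, has taken for a name from the list of things; names that differ only in an ending like _2 or _b are one class to them, and where a whole thing is asked for, a point or a joint stands for the part that bears it (a point fixed in the world has none). Each returns a list of dicts, best first, with "conf" (0 to 1); they miss things now and then, are a little off and sometimes report something else, mostly with a low value. They report only what shows in the picture. A call takes as long as a camera call. They do not tell look-alikes from the thing itself.
- r.regions_of(camera, target): "pixels" (480x640 bool, what is visible of it) and "rect" ([centre column, centre row, width, height] in pixels, round what is visible of it).
The state is a dict: "time_s": time; "joints": joint angles; "joint_vel": joint speeds; "joint_efforts": joint torques, N m; "ee_pos": TCP position; "tool_rot": TCP orientation; "contact_force": force on the tool from outside, world axes, zero at the start; "wrist_torque": the same for the moment, N m; "width": opening from 0.0 (shut) to 1.0 (fully open); "gripper_force": force on a finger pad.
Only numpy, scipy, OpenCV 4.12 (cv2) and the standard library are available. Lean on these libraries where they do the work, as an engineer would, in place of code of your own. Each camera call takes 0.05 s, during which the arm holds its last target. There are 200 camera calls.

## Working session

There is one attempt and no reset: what is moved stays moved. The work goes in short steps, Python scripts to look and compute and a shell command to move; the robot and the scene stay as the last step left them, time stands still between calls to the robot, and variables do not carry over. Pictures are saved under pics/ and viewed, at most 10 in all, crops included, and the job is handed in when it is done.

```bash
mkdir -p pics; cat > h.py <<'E'
import numpy as np,cv2
from plant import r
def ray(cal,uv):
    K=np.array(cal["camera_matrix"],float);k=cal["k1"]
    d=np.array([(uv[0]-K[0,2])/K[0,0],(uv[1]-K[1,2])/K[1,1]]);s=d.copy()
    for _ in range(30): s=d/(1+k*(s@s))
    return np.array(cal["origin"],float),np.array(cal["rotation"])@np.array([s[0],-s[1],-1.])
def at(cal,uv,z):
    o,d=ray(cal,np.array(uv,float));return (o+d*(z-o[2])/d[2])[:2]
def px(cal,P):
    p=np.array(cal["rotation"]).T@(np.array(P,float)-np.array(cal["origin"]));s=np.array([p[0],-p[1]])/-p[2]
    s=s*(1+cal["k1"]*(s@s));K=np.array(cal["camera_matrix"]);return K[:2,:2]@s+K[:2,2]
E
python3 - <<'E'
from h import *
np.set_printoptions(precision=1,suppress=True)
o=r.observe();print(o["time_s"],o["tool_rot"],o["width"])
ims=[]
for c in("top","scene"):
    im=r.get_image(c);cal=r.get_calibration(c);cv2.imwrite(f"pics/{c}0.png",im)
    print(c,cal["origin"],np.array(cal["rotation"]))
    for t in("lamp_orange","pocket","lever","lever_knob"):
        try:
            for g in r.regions_of(c,t)[:5]:
                m=np.array(g["pixels"]);b=im[m].mean(0)
                print(t,round(g["conf"],2),np.array(g["rect"]),m.sum(),b,at(cal,g["rect"][:2],{"lamp_orange":58,"pocket":30,"lever":75,"lever_knob":97}[t]))
        except Exception as e:print(t,e)
E
```

```text
0.0 [[ 1.   0.3 -0. ]
 [ 0.3 -1.   0. ]
 [-0.  -0.  -1. ]] 0.9978408129774632
top [ 395.4  -43.5 1281.9] [[ 0.   1.  -0.1]
 [-1.   0.   0. ]
 [ 0.   0.1  1. ]]
lamp_orange 0.7 [422.9 253.2  25.3  14.5] 363 [ 75.4 130.3 188.3] [ 483.8 -354.6]
pocket 0.95 [170.9 327.1  99.9  76.5] 4942 [204.6 202.  201.8] [306.6 231.7]
pocket 0.93 [200.6 215.8 100.6  85.9] 4920 [159.4 130.9 115.8] [569.2 168. ]
pocket 0.79 [304.3 187.3  58.2  42.8] 2229 [159.2 129.2 113.6] [640.6 -77.2]
lever 0.82 [166.6 327.6  65.1  21.9] 557 [189.2 186.4 194.5] [308.5 231.5]
lever 0.68 [167.8 222.1  34.5  66.7] 604 [171.2 166.3 175.3] [547.7 235.5]
lever 0.55 [306.5 185.5  45.8   9.8] 236 [180.4 175.9 186.3] [636.1 -81. ]
lever_knob 0.65 [165.9 328.9  68.1  29.1] 552 [190.7 187.9 195.8] [307.2 228. ]
lever_knob 0.54 [304.6 181.3  44.2  10.6] 237 [182.1 177.8 187.8] [641.3 -76. ]
scene [1071.1  732.6  711.3] [[-0.8 -0.3  0.5]
 [ 0.6 -0.4  0.7]
 [ 0.   0.8  0.5]]
pocket 0.83 [353.5 343.1 153.3  98.5] 7147 [132.6 101.9  87.1] [593.4 194.1]
pocket 0.73 [469.6 294.2 111.1 100.6] 5232 [181.  184.7 188.4] [301.6 224.4]
pocket 0.63 [258.6 284.   67.5  65.8] 2309 [132.1 100.5  84.8] [644.2 -64.6]
lever 0.97 [475.3 271.5  50.4  55.2] 534 [145.6 143.3 169.8] [282.6 214.1]
lever 0.89 [388.5 323.   87.3  44.2] 811 [154.5 150.9 171.8] [540.  226.3]
lever 0.6 [257.4 269.6  25.9  34.9] 234 [149.8 146.4 172.6] [649.2 -56.1]
lever_knob 0.91 [475.6 274.4  50.   55.7] 563 [146.8 144.6 169.8] [317.3 238.9]
lever_knob 0.67 [389.8 322.8  81.2  39.3] 817 [154.8 151.4 173.2] [556.2 244.7]
lever_knob 0.57 [253.8 266.8  30.7  39. ] 249 [153.4 148.8 173.8] [664.8 -41.4]
```

View pics/top0.png

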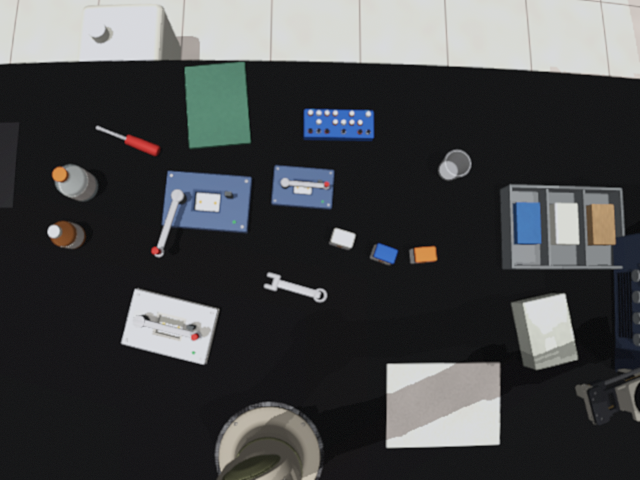

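View pics/scene0.png

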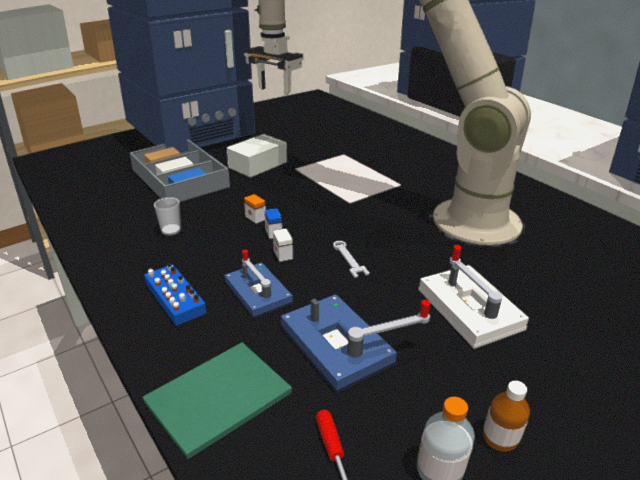

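The top view shows the large blue dock at about (207,202), with its pin at (178,197) and knob at (157,251). The orange cartridge is at (423,254). The white dock and the small blue dock are the look-alikes. Next I'll work out poses from the pixels.

```bash
cat > m.py <<'E'
from h import *
from scipy.optimize import least_squares
np.set_printoptions(precision=1,suppress=True)
def rectfit(cal,mask,z):
    c=max(cv2.findContours(mask.astype(np.uint8),0,cv2.CHAIN_APPROX_NONE)[0],key=cv2.contourArea)[:,0].astype(float)
    w=np.array([at(cal,p,z) for p in c]).astype(np.float32)
    (cx,cy),(a,b),t=cv2.minAreaRect(w)
    return (cx,cy),(a,b),t
def hsv(im,lo,hi,box):
    h=cv2.inRange(cv2.cvtColor(im,cv2.COLOR_BGR2HSV),lo,hi)>0
    m=np.zeros_like(h);u0,v0,u1,v1=box;m[v0:v1,u0:u1]=h[v0:v1,u0:u1];return m
E
python3 - <<'E'
from m import *
im=cv2.imread("pics/top0.png");cal=r.get_calibration("top")
m=hsv(im,(100,60,50),(125,255,255),(150,160,262,245))
m=cv2.morphologyEx(m.astype(np.uint8),cv2.MORPH_OPEN,np.ones((3,3)))
print("dock",rectfit(cal,m,32))
m=hsv(im,(5,120,80),(22,255,255),(400,235,445,275));print("orange",rectfit(cal,m,58),m.sum())
m=hsv(im,(0,150,60),(5,255,255),(140,235,175,265))|hsv(im,(172,150,60),(180,255,255),(140,235,175,265))
ys,xs=np.nonzero(m);print("knob",xs.mean(),ys.mean(),m.sum(),at(cal,(xs.mean(),ys.mean()),97))
g=cv2.cvtColor(im,cv2.COLOR_BGR2GRAY)
ys,xs=np.nonzero(hsv(im,(0,0,190),(180,60,255),(192,188,226,216)));print("pocketwhite",xs.mean(),ys.mean(),at(cal,(xs.mean(),ys.mean()),10))
print("pin",at(cal,(178,196),81))
o=r.observe();print(o["ee_pos"],np.round(o["tool_rot"],3))
cv2.imwrite("pics/c1.png",np.hstack([cv2.resize(im[155:270,140:265],None,fx=4,fy=4,interpolation=2),cv2.resize(im[235:275,400:445],(290,460),interpolation=2)]))
E
```

```text
dock ((604.7205810546875, 155.23513793945312), (205.91629028320312, 137.6579132080078), 86.11517333984375)
orange ((482.46246337890625, -360.0833435058594), (37.612884521484375, 54.14641571044922), 5.076290130615234) 360
knob 154.4561403508772 250.21052631578948 57 [481.3 258.5]
pocketwhite 207.53887399463807 201.75067024128685 [606.4 155.6]
pin [607.3 212.7]
[ 204.4 -695.6  218.6] [[ 1.   0.3 -0. ]
 [ 0.3 -1.   0. ]
 [-0.  -0.  -1. ]]
```

View pics/c1.png

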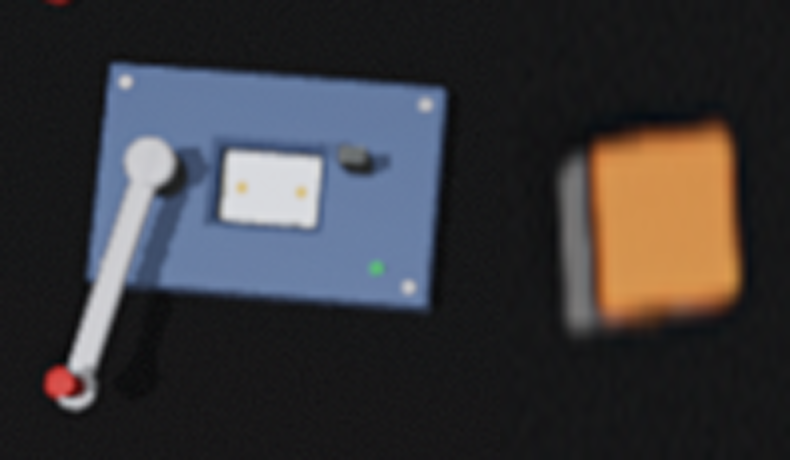

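Dock at (605,155.5) with yaw about -4°, lever open about 1.6 rad, cartridge at about (483,-361) with yaw about +5°. I'll spin the tool, then travel.

```bash
python3 -m crank '[[0,0,0,-1],[0,0,0,-1],[0,0,0,-1],[0,0,0,-1],[0,0,0,-1]]' 1 20 && python3 -m crank '[[0,0,0,-1],[0,0,0,-1],[0,0,0,-0.9],[0.97,0.96,0,0],[0.97,0.96,0,0]]' && python3 -m crank '[[0.97,0.96,0,0],[0.97,0.96,0,0],[0.97,0.96,0,0],[0.97,0.96,0,0],[0.97,0.96,0,0]]'
python3 - <<'E'
from m import *
o=r.observe();cal=r.get_calibration("wrist");im=r.get_image("wrist");cv2.imwrite("pics/w1.png",im)
print(o["time_s"],o["ee_pos"],np.round(o["tool_rot"],3),cal["origin"])
print(px(cal,(483,-361,58)))
E
```

```text
time_s: 1.12
ee_pos: [204.3, -695.6, 218.7]
tool_rot: [[0.396, 0.918, -0.0], [0.918, -0.396, -0.0], [-0.0, -0.0, -1.0]]
contact_force: [-0.4, 0.3, -1.0]
width: 1.003
gripper_force: 0.0
time_s: 1.75
ee_pos: [273.8, -610.5, 218.4]
tool_rot: [[-0.092, 0.996, 0.0], [0.996, 0.092, 0.0], [0.0, 0.0, -1.0]]
contact_force: [0.9, -0.6, -0.0]
width: 0.999
gripper_force: 0.0
time_s: 2.38
ee_pos: [447.6, -398.8, 218.9]
tool_rot: [[-0.093, 0.996, 0.0], [0.996, 0.093, -0.001], [-0.001, 0.0, -1.0]]
contact_force: [0.5, -0.5, 0.2]
width: 1.001
gripper_force: 0.0
2.375 [ 447.6 -398.8  218.9] [[-0.1  1.   0. ]
 [ 1.   0.1 -0. ]
 [-0.   0.  -1. ]] [ 442.3 -330.4  384.8]
[359.9 195.5]
```

View pics/w1.png

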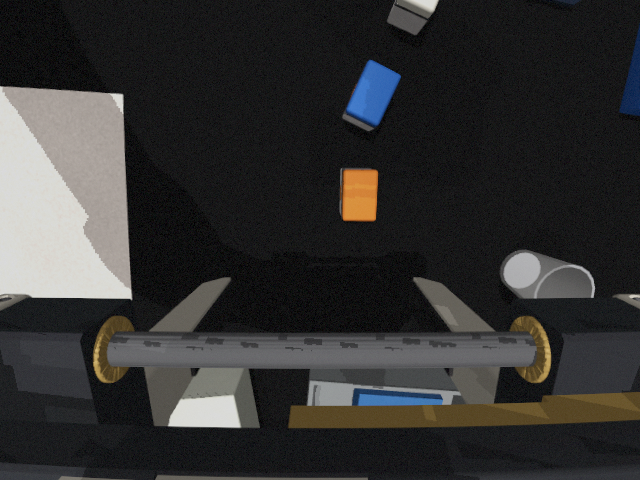

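The orange cap sits at about (360,194), close to the prediction. The blue neighbour at (372,95) is clear of the fingers.

```bash
python3 - <<'E'
from m import *
im=cv2.imread("pics/w1.png");cal=r.get_calibration("wrist");o=r.observe()
m=hsv(im,(5,120,80),(25,255,255),(330,150,395,235));f=rectfit(cal,m,58);print(f)
print(px(cal,(483,-361,58)))
R=np.array(o["tool_rot"]);c=np.array([*f[0],0])
d=R.T@(c-np.array(o["ee_pos"])); print(d/40)
E
```

```text
((488.7054748535156, -352.9732971191406), (34.0028076171875, 50.266231536865234), 6.013510227203369)
[352.5 203.1]
[0.9 1.  5.5]
```

```bash
python3 - <<'E'
from m import *
r.get_image("wrist");o=r.observe();cal=r.get_calibration("wrist");im=r.get_image("wrist")
m=hsv(im,(5,120,80),(25,255,255),(330,150,395,245));f=rectfit(cal,m,58);print(f)
R=np.array(o["tool_rot"]);c=np.array([*f[0],0]);print(o["ee_pos"],r.observe()["ee_pos"])
d=R.T@(c-np.array(o["ee_pos"])); print(np.round(d/40,3), np.degrees(np.arctan2(R[1,1],R[0,1])))
E
```

```text
((482.4373474121094, -360.66290283203125), (33.82200622558594, 50.030677795410156), 4.905198574066162)
[ 451.4 -394.1  219.3] [ 449.  -397.1  219. ]
[0.7 0.8 5.5] 5.879785760222859
```

```bash
python3 -m crank '[[0.45,0.49,0.6,0],[0.45,0.49,0.6,0],[0,0,0.6,0],[0,0,0.6,0],[0,0,0,0]]' && python3 -m crank '[[0,0,0,0],[0,0,0,0]]'
python3 -c "
from plant import r;o=r.observe();print(o['ee_pos'],o['tool_rot'])"
```

```text
time_s: 3.15
ee_pos: [480.6, -361.1, 121.2]
tool_rot: [[-0.092, 0.996, -0.003], [0.996, 0.092, 0.001], [0.001, -0.003, -1.0]]
contact_force: [-0.8, 0.1, 0.6]
width: 0.999
gripper_force: 0.0
time_s: 3.4
ee_pos: [482.4, -361.2, 123.7]
tool_rot: [[-0.093, 0.996, 0.001], [0.996, 0.093, -0.001], [-0.001, 0.001, -1.0]]
contact_force: [0.6, 0.2, -0.1]
width: 1.0
gripper_force: 0.0
[ 482.44694676 -361.18506974  123.67482829] [[-0.09299543  0.99566583  0.00118861]
 [ 0.99566588  0.09299668 -0.00103617]
 [-0.00114222  0.0010871  -0.99999876]]
```

```bash
python3 -m crank '[[0,0,0.8,0],[0,0,0.8,0],[0,0,0.5,0],[0,0,0.32,0],[0,0,0,0]]' && python3 -m crank '[[0,0,0,0],[0,0,0,0],[0,0,0,0],[0,0,0,0],[0,0,0,0]]' 0 30 && python3 -m crank '[[0,0,0,0],[0,0,0,0]]'
```

```text
time_s: 4.03
ee_pos: [482.2, -360.5, 25.7]
tool_rot: [[-0.094, 0.996, -0.0], [0.996, 0.094, 0.0], [0.0, -0.0, -1.0]]
contact_force: [-0.5, -0.5, -0.1]
width: 1.0
gripper_force: 0.0
time_s: 4.65
ee_pos: [482.2, -360.5, 25.9]
tool_rot: [[-0.094, 0.996, 0.0], [0.996, 0.094, -0.0], [-0.0, 0.0, -1.0]]
contact_force: [0.5, 0.6, -0.4]
width: 0.511
gripper_force: 0.0
time_s: 4.9
ee_pos: [482.0, -360.5, 25.7]
tool_rot: [[-0.094, 0.996, -0.0], [0.996, 0.094, 0.0], [0.0, -0.0, -1.0]]
contact_force: [-0.0, 0.6, 0.8]
width: 0.363
gripper_force: 30.0
```

```bash
python3 -m crank '[[0,0,-0.5,0],[0,0,-1,0],[0,0,-1,0],[0,0,-1,0.5],[0,0,0,0.43]]' && python3 -m crank '[[0.6,0.2,0,0],[1,0.2,0,0],[1,0.2,0,0],[1,0.2,0,0],[1,0.2,0,0]]' && python3 -m crank '[[1,0.2,0,0],[1,0.2,0,0],[1,0.2,0,0],[1,0.2,0,0],[1,0.2,0,0]]' && python3 -m crank '[[0.9,0.19,0,0],[0.5,0,0,0],[0,0,0,0],[0,0,0,0],[0,0,0,0]]'
python3 - <<'E'
from m import *
r.get_image("wrist");o=r.observe();cal=r.get_calibration("wrist");im=r.get_image("wrist");cv2.imwrite("pics/w2.png",im)
print(o["time_s"],o["ee_pos"],np.round(o["tool_rot"],3),r.observe()["ee_pos"])
print(px(cal,(605,155.5,32)),px(cal,(605,155.5,10)))
np.save("cal2.npy",cal,allow_pickle=True)
E
```

```text
time_s: 5.52
ee_pos: [483.5, -361.3, 168.8]
tool_rot: [[0.071, 0.997, 0.004], [0.997, -0.071, -0.003], [-0.002, 0.004, -1.0]]
contact_force: [-0.9, 0.2, -1.7]
width: 0.364
gripper_force: 30.0
time_s: 6.15
ee_pos: [534.6, -178.3, 165.6]
tool_rot: [[0.068, 0.998, -0.001], [0.998, -0.068, 0.0], [0.0, -0.001, -1.0]]
contact_force: [0.1, 0.7, -2.6]
width: 0.366
gripper_force: 30.0
time_s: 6.78
ee_pos: [588.2, 18.4, 165.5]
tool_rot: [[0.068, 0.998, -0.001], [0.998, -0.068, -0.0], [-0.0, -0.001, -1.0]]
contact_force: [-0.0, -0.2, -2.7]
width: 0.364
gripper_force: 30.0
time_s: 7.4
ee_pos: [599.5, 70.5, 165.7]
tool_rot: [[0.071, 0.997, -0.0], [0.997, -0.071, -0.001], [-0.001, -0.0, -1.0]]
contact_force: [0.1, -0.5, -1.3]
width: 0.362
gripper_force: 30.0
7.45 [599.6  70.8 165.8] [[ 0.1  1.  -0. ]
 [ 1.  -0.1 -0. ]
 [-0.  -0.  -1. ]] [599.7  71.2 165.8]
[318.9 139.7] [319.1 141. ]
```

View pics/w2.png

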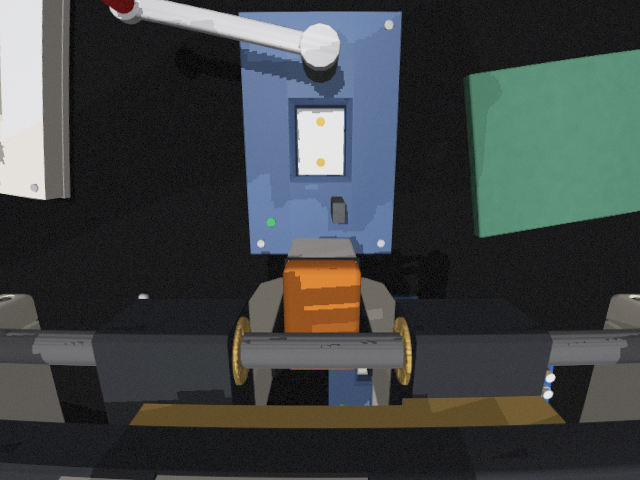

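The held cartridge is at (322,300). The pocket floor spans about (297..346, 108..177), centred near (321,142), within 2 px of the prediction. The lever is open at the upper left. I'll refine the pocket position.

```bash
python3 - <<'E'
from m import *
im=cv2.imread("pics/w2.png");cal=np.load("cal2.npy",allow_pickle=True).item()
m=hsv(im,(0,0,140),(180,70,255),(285,95,360,190));m=cv2.morphologyEx(m.astype(np.uint8),cv2.MORPH_CLOSE,np.ones((9,9)))
f=rectfit(cal,m,10);print(f)
m=hsv(im,(100,60,50),(125,255,255),(225,5,410,260));print(rectfit(cal,m,32))
print("knob", [px(cal,(x,y,113)) for x,y in((481,258),)], "pin", at(cal,(319,44),81))
print("held cap",at(cal,(322,262),200))
o=r.observe();R=np.array(o["tool_rot"]);print(o["ee_pos"],np.degrees(np.arctan2(R[1,1],R[0,1])));print(np.round(R.T@(np.array([*f[0],36])-np.array(o["ee_pos"]))/40,3))
E
```

```text
((606.04150390625, 154.4580841064453), (57.87250900268555, 42.18326187133789), 86.36929321289062)
((605.88427734375, 154.5084686279297), (201.03738403320312, 131.3230438232422), 86.04252624511719)
knob [array([ 92.6, -31.2])] pin [609.6 215.3]
held cap [603.3  98.5]
[599.7  71.2 165.8] -4.020906191751791
[2.1 0.  3.2]
```

```bash
python3 -m crank '[[0.7,0.01,0,0],[0.8,0,0,0],[0.59,0,0.4,0],[0,0,0.8,0],[0,0,0.8,0]]' && python3 -m crank '[[0,0,0.4,0],[0,0,0,0],[0,0,0,0],[0,0,0,0],[0,0,0,0]]'
```

```text
time_s: 8.12
ee_pos: [606.1, 155.6, 85.2]
tool_rot: [[0.069, 0.998, 0.001], [0.998, -0.069, 0.0], [0.0, 0.001, -1.0]]
contact_force: [-0.6, -0.8, -1.5]
width: 0.363
gripper_force: 30.0
time_s: 8.75
ee_pos: [606.2, 155.9, 70.6]
tool_rot: [[0.069, 0.998, 0.001], [0.998, -0.069, 0.0], [0.0, 0.001, -1.0]]
contact_force: [-1.1, -0.1, -2.3]
width: 0.365
gripper_force: 30.0
```

```bash
python3 -m crank '[[-0.02,0,0.25,0],[0,0,0.25,0],[0,0,0.2,0],[0,0,0.14,0],[0,0,0,0]]' && python3 -m crank '[[0,0,0,0],[0,0,0,0]]'
```

```text
time_s: 9.38
ee_pos: [605.7, 155.2, 35.8]
tool_rot: [[0.068, 0.998, -0.0], [0.998, -0.068, -0.0], [-0.0, -0.0, -1.0]]
contact_force: [0.3, 0.4, -2.2]
width: 0.365
gripper_force: 30.0
time_s: 9.62
ee_pos: [605.8, 155.0, 36.1]
tool_rot: [[0.068, 0.998, -0.0], [0.998, -0.068, 0.0], [0.0, -0.0, -1.0]]
contact_force: [0.2, -0.4, -2.1]
width: 0.365
gripper_force: 30.0
```

```bash
python3 -m crank '[[0,0,0,0],[0,0,0,0],[0,0,0,0],[0,0,0,0],[0,0,0,0]]' 0.7 && python3 -m crank '[[0,0,-0.4,0],[0,0,-0.8,0],[0,0,-1,0],[-1,0,-1,0],[-1,0,0,0]]' && python3 -m crank '[[0,0,0,0],[0,0,0,0],[0,0,0,0]]'
python3 - <<'E'
from m import *
r.get_image("wrist");o=r.observe();cal=r.get_calibration("wrist");im=r.get_image("wrist");cv2.imwrite("pics/w3.png",im)
m=hsv(im,(5,120,80),(25,255,255),(240,60,420,250));print("cap@68",rectfit(cal,m,68))
print(o["time_s"],o["ee_pos"],px(cal,(606,154.7,68)))
it=r.get_image("top");ct=r.get_calibration("top");cv2.imwrite("pics/t3.png",it)
b=(140,235,175,265);m=hsv(it,(0,150,60),(5,255,255),b)|hsv(it,(172,150,60),(180,255,255),b);ys,xs=np.nonzero(m)
k=at(ct,(xs.mean(),ys.mean()),100);print("knob",k, m.sum())
a=np.radians(-4);P=np.array([606,154.7])+60*np.array([-np.sin(a),np.cos(a)]);d=k-P
print("pin",P,"len",np.hypot(*d)); ax=np.array([np.cos(a),np.sin(a)]);ay=np.array([-np.sin(a),np.cos(a)]);print("ang",np.arctan2(-d@ax,-d@ay))
E
```

```text
time_s: 10.25
ee_pos: [605.8, 155.1, 36.2]
tool_rot: [[0.068, 0.998, -0.0], [0.998, -0.068, -0.0], [-0.0, -0.0, -1.0]]
contact_force: [0.1, -0.4, 0.3]
width: 0.7
gripper_force: 0.0
time_s: 10.88
ee_pos: [602.0, 75.2, 168.6]
tool_rot: [[0.067, 0.998, 0.006], [0.998, -0.067, 0.001], [0.001, 0.006, -1.0]]
contact_force: [-0.1, -0.9, -0.5]
width: 0.702
gripper_force: 0.0
time_s: 11.25
ee_pos: [600.2, 76.7, 164.3]
tool_rot: [[0.067, 0.998, -0.0], [0.998, -0.067, 0.001], [0.001, -0.0, -1.0]]
contact_force: [1.1, 0.2, -0.7]
width: 0.7
gripper_force: 0.0
cap@68 ((607.526611328125, 154.2693634033203), (48.021751403808594, 32.70233154296875), 86.43023681640625)
11.3 [600.2  76.7 164.2] [320.2 146.2]
knob [481.1 257.7] 57
pin [610.2 214.6] len 136.0761415781586
ang 1.823532322049071
```

View pics/w3.png

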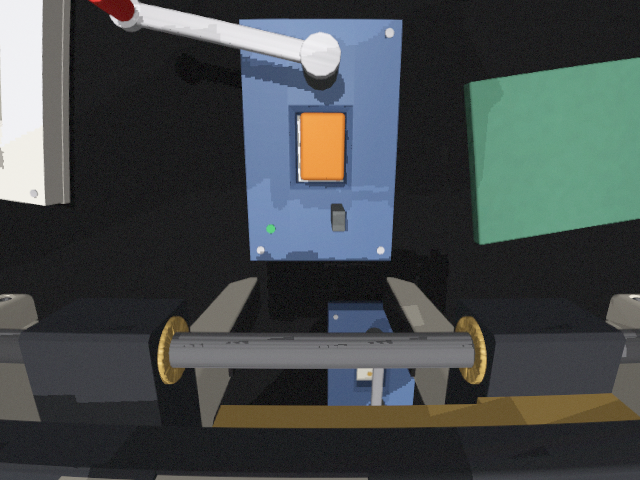

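The cap centre is within 2 mm of the pocket centre and the cartridge is seated; the lever is at about 1.82 rad. I'll go above the knob, pinch it radially and follow the arc.

```bash
python3 -m crank '[[0,0,0,0.7],[0,0,0,0.73],[0.68,-0.85,0,0],[0.68,-0.85,0,0],[0.68,-0.85,0,0]]' 0.6 10 && python3 -m crank '[[0.68,-0.85,0,0],[0.66,-0.83,0,0],[0,0,0,0],[0,0,0,0],[0,0,0,0]]'
python3 - <<'E'
from m import *
r.get_image("wrist");o=r.observe();cal=r.get_calibration("wrist");im=r.get_image("wrist");cv2.imwrite("pics/w4.png",im)
print(o["time_s"],o["ee_pos"],o["joints"],px(cal,(481.5,258,113)))
E
```

```text
time_s: 12.02
ee_pos: [528.0, 186.3, 164.0]
tool_rot: [[0.312, 0.95, -0.0], [0.95, -0.312, 0.0], [0.0, -0.0, -1.0]]
contact_force: [-0.3, 0.8, 0.8]
width: 0.6
gripper_force: 0.0
time_s: 12.65
ee_pos: [482.5, 255.5, 164.1]
tool_rot: [[0.314, 0.949, -0.0], [0.949, -0.314, -0.001], [-0.001, 0.0, -1.0]]
contact_force: [0.3, 0.1, -0.2]
width: 0.6
gripper_force: 0.0
12.7 [482.5 255.5 164.1] [-0.4  0.5 -0.3  2.1  0.2  0.6 -1.1] [316.5 261.6]
```

View pics/w4.png

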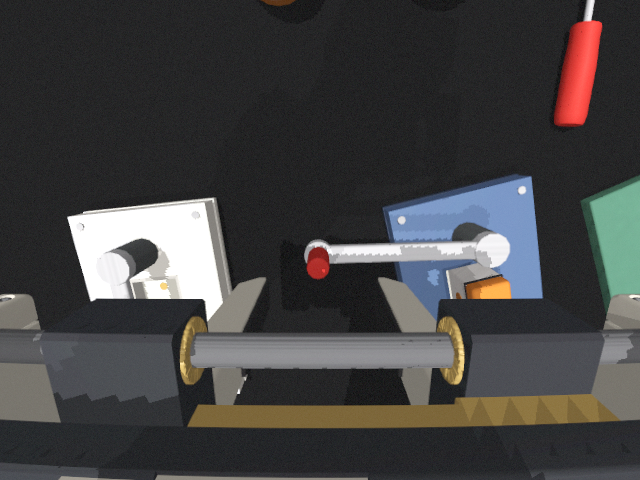

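The red knob top is at (318,268), essentially under the grasp centre; the offset is about 2 mm. Descend and pinch.

```bash
python3 -m crank '[[-0.03,-0.02,0.6,0],[0,0,0.6,0],[0,0,0.5,0],[0,0,0.2,0],[0,0,0,0]]' && python3 -m crank '[[0,0,0,0],[0,0,0,0],[0,0,0,0],[0,0,0,0],[0,0,0,0]]' 0 10 && python3 -m crank '[[0,0,0,0],[0,0,0,0],[0,0,0,0]]'
```

```text
time_s: 13.38
ee_pos: [480.8, 255.3, 88.0]
tool_rot: [[0.313, 0.95, -0.001], [0.95, -0.313, -0.0], [-0.001, -0.0, -1.0]]
contact_force: [-0.8, -0.6, 0.1]
width: 0.6
gripper_force: 0.0
time_s: 14.0
ee_pos: [479.9, 255.9, 88.3]
tool_rot: [[0.312, 0.95, -0.001], [0.95, -0.312, -0.0], [-0.0, -0.001, -1.0]]
contact_force: [-3.4, 1.3, 3.8]
width: 0.168
gripper_force: 10.0
time_s: 14.38
ee_pos: [479.9, 255.9, 88.2]
tool_rot: [[0.312, 0.95, -0.001], [0.95, -0.312, -0.0], [-0.001, -0.001, -1.0]]
contact_force: [-5.8, 1.4, 4.9]
width: 0.171
gripper_force: 10.0
```

```bash
python3 -m crank '[[-0.15,0,0,-0.25],[-0.294,0.013,0,-0.5],[-0.294,0.013,0,-0.5],[-0.294,0.013,0,-0.5],[-0.294,0.013,0,-0.5]]' && python3 -m crank '[[-0.294,0.013,0,-0.5],[-0.294,0.013,0,-0.5],[-0.294,0.013,0,-0.5],[0,0,0,0]]'
```

```text
time_s: 15.0
ee_pos: [474.1, 202.8, 88.3]
tool_rot: [[-0.078, 0.997, 0.0], [0.997, 0.078, -0.0], [-0.0, 0.0, -1.0]]
contact_force: [-1.9, 1.1, 3.7]
width: 0.17
gripper_force: 10.0
time_s: 15.5
ee_pos: [482.1, 167.7, 88.3]
tool_rot: [[-0.328, 0.945, 0.001], [0.945, 0.328, -0.0], [-0.0, 0.0, -1.0]]
contact_force: [-1.4, -0.6, 4.2]
width: 0.17
gripper_force: 10.0
```

```bash
python3 -m crank '[[-0.294,0.013,0,-0.5],[-0.294,0.013,0,-0.5],[-0.294,0.013,0,-0.5],[-0.294,0.013,0,-0.5],[-0.294,0.013,0,-0.5]]' && python3 -m crank '[[-0.294,0.013,0,-0.5],[-0.294,0.013,0,-0.5],[-0.294,0.013,0,-0.5],[-0.294,0.013,0,-0.5],[0,0,0,0]]'
```

```text
time_s: 16.12
ee_pos: [512.8, 119.7, 88.3]
tool_rot: [[-0.699, 0.715, 0.001], [0.715, 0.699, 0.001], [-0.0, 0.001, -1.0]]
contact_force: [1.1, 1.8, 1.1]
width: 0.17
gripper_force: 10.0
time_s: 16.75
ee_pos: [551.5, 92.6, 88.3]
tool_rot: [[-0.9, 0.436, 0.002], [0.436, 0.9, 0.002], [-0.001, 0.002, -1.0]]
contact_force: [0.5, 2.1, 2.6]
width: 0.17
gripper_force: 10.0
```

```bash
python3 -m crank '[[-0.294,0.013,0,-0.5],[-0.294,0.013,0,-0.5],[-0.294,0.013,0,-0.5],[-0.25,0.01,0,-0.4],[-0.12,0,0,-0.2]]' && python3 -m crank '[[-0.06,0,0,0],[0,0,0,0],[0,0,0,0]]'
```

```text
time_s: 17.38
ee_pos: [597.1, 80.4, 88.1]
tool_rot: [[-0.997, 0.083, -0.002], [0.083, 0.997, 0.001], [0.002, 0.001, -1.0]]
contact_force: [-11.8, 3.9, 9.7]
width: 0.171
gripper_force: 10.0
time_s: 17.75
ee_pos: [597.5, 80.3, 88.1]
tool_rot: [[-0.997, 0.083, -0.004], [0.083, 0.997, 0.0], [0.004, -0.0, -1.0]]
contact_force: [-9.2, 4.3, 7.9]
width: 0.166
gripper_force: 10.0
```

The lever is against its stop, with about 10 N of reaction. Release and lift.

```bash
python3 -m crank '[[0,0,0,0],[0,0,0,0],[0,0,0,0],[0,0,0,0],[0,0,0,0]]' 0.5 && python3 -m crank '[[0,0,-0.3,0],[0,0,-0.7,0],[0,0,-1,0],[0,0,-1,0],[1,0,-0.5,0]]' && python3 -m crank '[[1,0,0,0],[1,0,0,0],[0.5,0,0,0],[0,0,0,0],[0,0,0,0]]'
python3 - <<'E'
from m import *
r.get_image("top");im=r.get_image("top");sc=r.get_image("scene")
cv2.imwrite("pics/end.png",np.hstack([cv2.resize(im[155:270,140:265],(400,368),interpolation=2),cv2.resize(sc[270:400,260:410],(400,368),interpolation=2)]))
print(r.observe()["ee_pos"],r.observe()["contact_force"])
E
```

```text
time_s: 18.38
ee_pos: [600.8, 78.5, 88.2]
tool_rot: [[-0.997, 0.083, -0.0], [0.083, 0.997, -0.0], [0.0, -0.0, -1.0]]
contact_force: [0.7, 0.1, -0.9]
width: 0.502
gripper_force: 0.0
time_s: 19.0
ee_pos: [562.9, 82.5, 230.8]
tool_rot: [[-0.996, 0.084, 0.004], [0.084, 0.996, 0.002], [-0.004, 0.002, -1.0]]
contact_force: [-0.3, -0.9, 0.3]
width: 0.499
gripper_force: 0.0
time_s: 19.62
ee_pos: [462.4, 90.2, 228.7]
tool_rot: [[-0.997, 0.083, 0.001], [0.083, 0.997, 0.0], [-0.001, 0.0, -1.0]]
contact_force: [-0.4, -0.3, -1.0]
width: 0.502
gripper_force: 0.0
[462.1  90.3 228.2] [-0.8  0.1 -0.3]
```

View pics/end.png

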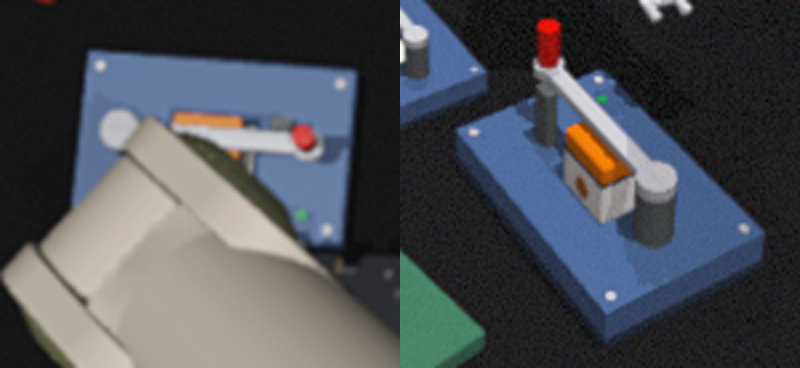

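The lever lies shut along the dock, against the post and over the seated orange cartridge, with the knob at (303,137) in the left crop. The gripper is clear.

```bash
python3 -c "
from plant import r;print(r.finish_job())"
```

```text
the job is handed in; nothing more can be done
None
```

The orange-capped cartridge is seated upright in the large blue dock's pocket, the lever is shut against its stop over it, and the arm let go and backed clear. I handed the job in at about 20 s; no verdict came back.

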